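# Safe power-up of the stone polisher

## Robot

A 6-joint arm with a two-finger parallel gripper is mounted at the origin on the work surface. World frame = base frame: x ahead of the robot, y to its left, z up, the work surface at z = 0. Lengths are in mm, angles in rad, forces in N, time in s.
With the tool pointing down it reaches from about 325 to 775 mm from the base axis. Payload 5.5 kg.
Tool frame: the origin (TCP) lies between the finger pads; the fingertips stand 22 mm ahead of it and the grasp point (between the pads) lies 3 mm ahead of it (env.tip_extent is the z of the fingertips in the tool frame, in mm); z points along the fingers, y is the line along which they close (so a half turn about z gives the same grasp; the last joint's range is limited). The gripper opens to 85 mm and grips with 20 to 120 N. Pads are 22 mm wide; open, the fingers measure 114 mm over their backs; the gripper's body (76 mm by 85 mm) begins 54 mm behind the grasp point. The pads swing forward as they close: fully open they stand 13 mm farther back than shut.
Start: joints at [-1.263, 0.091, 1.231, -0, 1.82, -0.057], TCP at [214.058, -560.531, 213.675] pointing down, gripper open.
Joint ranges: [-2.87, 2.87], [-0.86, 2.18], [0.17, 2.46], [-1.51, 4.65], [0.06, 2.69], [-2.65, 2.65]. Speed limits (rad/s): [2.57, 2.57, 3.01, 3.14, 3.14, 3.14].

## Interface

Orientations are given as a unit quaternion [x, y, z, w].
In Python, from cell import env gives the robot as it stands.
- The arm moves only by the tool arm_command, never from a script. Its argument "plan" is text: rows parted by semicolons, each of 7 numbers parted by spaces: the turn, a rotation vector about the tool's x, y, z in rad, then the shift along the tool's x, y, z in m, then the finger opening in m, from 0 to 0.0854. A call has exactly 8 rows; each row is the pose to reach, as a shift and turn from the pose commanded when the call began, along the tool's axes at that moment; what a row does not reach only later rows make up. A row lasts 1/12 s, in which the tool goes at most 41.7 mm and 7.16 degrees, less where a joint would pass 70% of its speed; a pose out of reach is approached as far as the arm can. A call with a gripper value outside its range is refused whole. The fingers move at their own pace and stop on an object; "squeeze" is the grip in N (left out, the last holds). Time passes only in rows, so rows that repeat a pose let the fingers close, or fill a call up. It gives the time, the measured TCP pose, the force, the opening and the grip force at its end, in the units of the state.
- env.sense(): the state, without advancing time (a new reading comes with each control period).
- env.capture(name): name is "side" or "top"; returns the picture (420x560x3 uint8, red, green, blue); there is no depth.
- env.camera_info(name): a dict with "intrinsics" (3x3 intrinsics, pixels), "T" (4x4, takes a point from camera to world coordinates). Camera axes: x right, y down, z forward; pixel columns grow to the right and rows downward; lengths in mm; the calibration is good to about 2 mm. A picture is of the moment at which its call begins. camera_info takes no time and is no camera call.
- env.sign_off(): hands the job in; it is judged then, once.
The state is a dict: "time": time; "joint_positions": joint angles; "dq": joint speeds; "tau": joint torques, N m; "ee_pos": TCP position; "ee_rot": TCP orientation; "force": force on the tool from outside, world axes, zero at the start; "wrist_torque": the same for the moment, N m; "width": finger opening in mm; "grasp_force": force on a finger pad.
Only numpy, scipy, OpenCV 4.12 (cv2) and the standard library are available. Lean on these libraries where they do the work, as an engineer would, in place of code of your own. Each camera call takes 0.05 s, during which the arm holds its last target. There are 200 camera calls.

## Task

Bring power back to the stone polisher the safe way: push the mushroom stop button on the sloping console in until it latches, and only then, with the stop still latched in, turn the isolator's bar handle clockwise from off fully to on. Finally twist the mushroom head clockwise to reset it, so that it springs fully out again, leaving the isolator on. Do not shift or knock over the stones, jars and hand tools standing around.

Things in the scene. Friction and masses are not known exactly. Their poses are not given: they have to be found in the camera images.
- stop_station: Stop station, fixed to the bench: grey-painted wedge console on a 170 x 150 mm steel foot, 150 mm deep (x), 130 mm wide (y), 45 mm high at its front edge (-x, robot side), 150 mm at its rear: its top slopes up away from the robot at 35 degrees, with a spring mushroom head in the middle. Origin: centre of the underside; z up.
- stop_grip (a point): Point on the mushroom head's axis, in its grip bar. The head: a plain grey disc 68 mm across, crown 46 mm off the slope when out; on it a bar 60 mm long (x), 20 mm wide (y), its top 26 mm above the crown. The point is 12 mm below the bar's top. z = head axis, out of the slope, 35 degrees from vertical, leaning to the console's front; x = along the bar, up the slope. Moves with the head.
- stop_press (a joint): How far the mushroom head is pushed in along its axis, m: 0 = out, 0.0145 = bottomed (needs 5 to 8 N, so push on to the bottom); it latches just before the bottom, and then rests at about 0.0115 until it is twisted.
- stop_turn (a joint): Twist of the mushroom head, rad, growing clockwise as seen looking down on the head: 0 = rest, 1.0 = end stop. When latched, twisting past about 0.7 frees it: it springs out once let go while twisted (a grip may hold it in), and then the twist slowly returns to 0 by itself.
- isolator_box: The power isolator, fixed to the bench: an upright grey-painted box 130 mm deep (x), 150 mm wide (y), 74 mm high, with a bar handle on its flat top. Origin: centre of the underside; z up.
- isolator_grip (a point): Point on the vertical turning axis of the isolator's dark steel bar handle, 112 mm above the bench, 12 mm below the handle's top. The handle is 108 mm long (x: 68 mm to its pointed end at -x, 40 mm to the other), 22 mm wide (y), 30 mm tall; the hub under it is 52 mm across, its top 18 mm below this point. Turns with the handle.
- isolator (a joint): Angle of the isolator handle, rad, growing clockwise from above: 0 = off (pointed end towards the robot's side of the box), 1.2 = on; it snaps into either detent from mid-way (about 0.15 N m).
- stone_slab: a loose upright grey stone slab, 45 x 75 x 120 mm tall; not part of the job. Origin: centre of the underside.
- stone_wide: a loose pale stone block, 50 x 100 x 75 mm tall; not part of the job. Origin: centre of the underside.
- stone_egg: a loose green-grey rounded stone, 72 mm across, 95 mm tall; not part of the job. Origin: centre of the underside.
- jar_red: a closed paint jar, 66 mm across, 75 mm tall; not part of the job. Origin: centre of the underside.
- jar_green: a closed paint jar, 72 mm across, 85 mm tall; not part of the job. Origin: centre of the underside.
- chisel: a loose chisel-like hand tool, 200 mm long, lying on the bench; not part of the job. Origin: underside near its middle.
- brush: a loose brush, 200 mm long, lying on the bench; not part of the job. Origin: underside near its middle.

How it is judged:
By the outcome, as a careful person would: the job done as asked, in the order asked, and still so for the second after the job is handed in, with the robot touching nothing.
It also fails if it takes over 54 s, if anything falls off the work surface, if the arm or the gripper's body presses on something with over 40 N, if the wrist force passes 120 N, or if a joint passes its speed limit or range.

## Working session

There is one attempt and no reset: what is moved stays moved. The work goes in short steps, Python scripts to look and compute and a tool call to move; the robot and the scene stay as the last step left them, time stands still between calls to the robot, and variables do not carry over. Pictures are saved under pics/ and viewed, at most 11 in all, crops included, and the job is handed in when it is done.

Besides the shell and the picture viewer there is one more tool, called by a JSON object that holds its "api" and its "payload". arm_command: Moves the arm, as the interface text tells. Its arguments: {"type":"object","properties":{"plan":{"type":"string"},"squeeze":{"type":"number"}},"required":["plan"]}

```bash
mkdir -p pics; python3 - <<'E'
from cell import env
import cv2
for n in("top","side"):
    cv2.imwrite(f"pics/{n}0.png",env.capture(n)[:,:,::-1]); c=env.camera_info(n); print(n,c["intrinsics"],c["T"])
s=env.sense();print(s["time"],s["ee_pos"],s["ee_rot"],s["force"],s["width"],env.tip_extent)
E
```

```text
top [[390.28633009   0.         277.17606234]
 [  0.         390.28633009 205.03203341]
 [  0.           0.           1.        ]] [[ 5.63128323e-04 -9.93221177e-01  1.16238449e-01  4.35198489e+02]
 [-9.99962444e-01 -1.56456436e-03 -8.52429887e-03  1.79972529e+01]
 [ 8.64837668e-03 -1.16229283e-01 -9.93184756e-01  1.30694499e+03]
 [ 0.00000000e+00  0.00000000e+00  0.00000000e+00  1.00000000e+00]]
side [[391.63651254   0.         282.76048192]
 [  0.         391.63651254 207.11406969]
 [  0.           0.           1.        ]] [[-8.11183396e-01 -3.10701553e-01  4.95425113e-01  1.06096449e+01]
 [-5.84659599e-01  4.48902308e-01 -6.75766137e-01  7.71289808e+02]
 [-1.24358883e-02 -8.37825318e-01 -5.45796744e-01  7.10592044e+02]
 [ 0.00000000e+00  0.00000000e+00  0.00000000e+00  1.00000000e+00]]
0.1 [ 213.96105312 -560.26229962  212.62294613] [ 9.83410632e-01  1.81391122e-01 -1.12833025e-04 -8.81792949e-04] [-0.0416725   0.12778574  0.2993624 ] 85.31526367473039 22.0
```

View pics/top0.png

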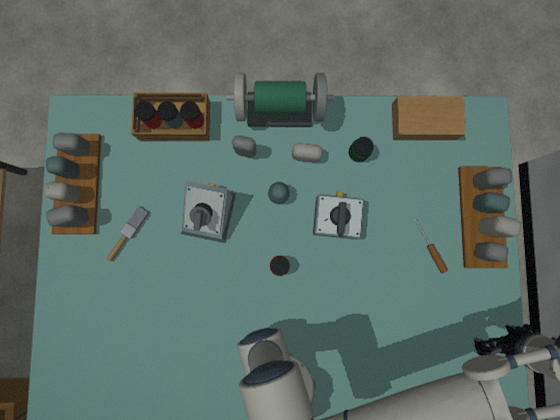

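View pics/side0.png

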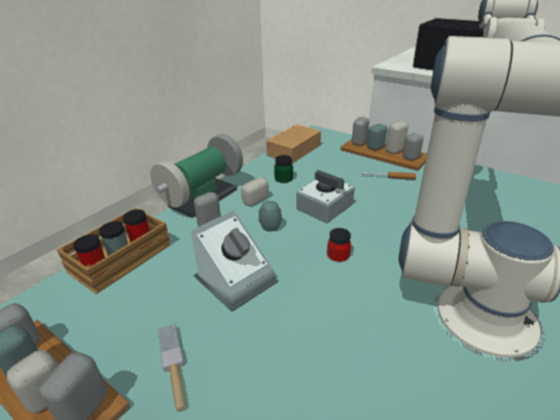

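The top view shows the stop console at about (205,212) and the isolator at about (340,217). The egg is at (279,192) and the red jar at (280,265). I'll zoom in on both to measure.

```bash
python3 - <<'E'
import cv2,numpy as np
t=cv2.imread("pics/top0.png");s=cv2.imread("pics/side0.png")
f=lambda i,x,y,w,h:cv2.resize(i[y:y+h,x:x+w],(400,600*h//h if 0 else int(400*h/w)),interpolation=cv2.INTER_CUBIC)
a=np.vstack([np.hstack([f(t,170,170,80,60),f(t,300,180,80,60)]),np.hstack([f(s,180,205,100,75),f(s,280,160,100,75)])])
cv2.imwrite("pics/z0.png",a)
E
```

```text
(no output)
```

View pics/z0.png

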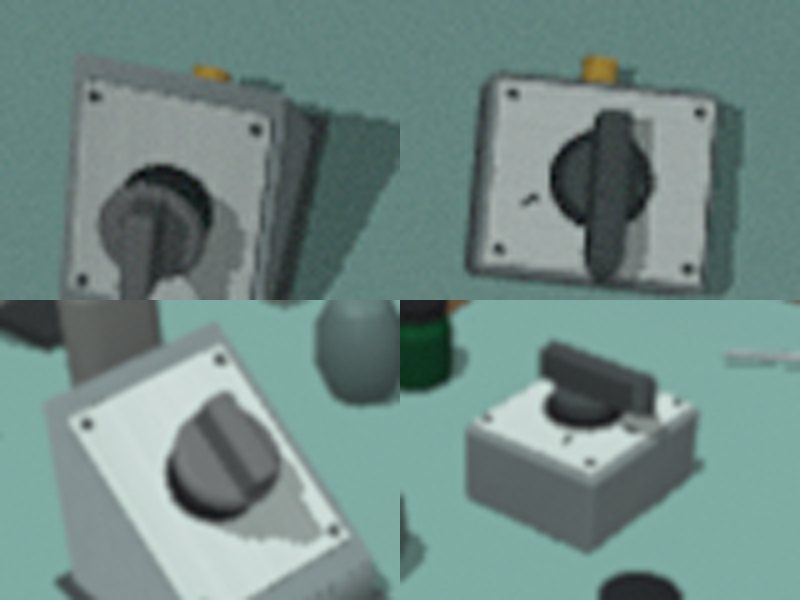

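The crop (5x top, 4x side) shows the plate corners, the mushroom's bar and the isolator handle, all yawed by a few degrees. I'll fit the poses from corner pixels and check them with a model overlay.

```bash
cat > h.py <<'E'
import numpy as np,cv2
from cell import env
from scipy.optimize import least_squares
from scipy.spatial.transform import Rotation as R
def proj(n,P):
    c=env.camera_info(n);Q=(np.atleast_2d(P)-c["T"][:3,3])@c["T"][:3,:3]
    p=Q@np.array(c["intrinsics"]).T;return p[:,:2]/p[:,2:]
def W(p,P): return R.from_euler('z',p[2]).apply(np.atleast_2d(P))+[p[0],p[1],0]
def fit(obs,p0):
    return least_squares(lambda p:np.concatenate([(proj(n,W(p,P))-q).ravel() for n,P,q in obs]),p0,x_scale=[10,10,.1])
n35=np.array([-np.sin(np.radians(35)),0,np.cos(np.radians(35))]);u35=np.array([n35[2],0,-n35[0]]);y=np.array([0,1,0])
def slope(a,b,h): return np.array([0,0,97.5])+a*u35+b*y+h*n35
E
cat > fit.py <<'E'
from h import *
iso=fit([("top",[65,75,74],(317.4,195)),("top",[65,-75,74],(363.6,199.4)),("top",[-65,75,74],(314,234)),("top",[-65,-75,74],(362,238.4)),
 ("top",[-68,0,124],(340,236)),("top",[40,0,124],(342.8,202.4)),
 ("side",[-65,75,74],(280+588/4-100,160+(480-300)/4)),("side",[65,75,74],(280+(468-400)/4,160+(432-300)/4)),("side",[-65,-75,74],(280+(697-400)/4,160+(410-300)/4))],[430,-140,0])
st=fit([("top",[75,65,150],(185.4,181)),("top",[75,-65,150],(227.4,189)),("side",[75,65,150],(192,230.7)),("side",[75,-65,150],(234.5,210.7))],[430,200,0])
for r in(iso,st):print(r.x.round(3),r.fun.round(1))
np.save("p.npy",[iso.x,st.x])
g=W(st.x,[slope(0,0,60)])[0];print("grip",g,"iso")
cir=lambda r,f:[f(r*np.cos(t),r*np.sin(t)) for t in np.linspace(0,6.3,40)]
L={0:[[[a,b,74] for a,b in((65,75),(65,-75),(-65,-75),(-65,75),(65,75))],[[a,b,124] for a,b in((40,11),(40,-11),(-68,-11),(-68,11),(40,11))]],
 1:[[slope(a*91.5,b*65,0) for a,b in((1,1),(1,-1),(-1,-1),(-1,1),(1,1))],cir(34,lambda a,b:slope(a,b,46)),[slope(a*30,b*10,72) for a,b in((1,1),(1,-1),(-1,-1),(-1,1),(1,1))]]}
o=[]
for n,cr in(("top",((300,180),(160,165))),("side",((275,155),(175,200)))):
    im=cv2.imread(f"pics/{n}0.png")
    for k,(x,y0) in enumerate(cr):
        w,h=(80,60) if 0 else (112,84) ;c=cv2.resize(im[y0:y0+h,x:x+w],None,fx=3.5,fy=3.5,interpolation=cv2.INTER_CUBIC)
        for l in L[k]:
            q=(proj(n,W([iso.x,st.x][k],l))-[x-.5,y0-.5])*3.5
            cv2.polylines(c,[q.round().astype(int)],False,(0,0,255),1)
        o.append(c)
cv2.imwrite("pics/fit.png",np.vstack([np.hstack(o[:2]),np.hstack(o[2:])]))
E
python3 fit.py
```

```text
[ 5.42902e+02 -1.88122e+02 -9.30000e-02] [-0.5 -0.8  0.1 -0.8 -0.4  0.8 -1.1  0.8 -0.2  1.4 -0.3 -0.2  1.3 -0.7
 -2.1 -2.9  1.1 -2.4]
[ 5.55380e+02  2.35464e+02 -1.89000e-01] [-0.6  0.5 -0.1  0.6 -0.4 -0.6 -0.  -1.4]
grip [521.580658   241.94297237 146.64912266] iso
```

View pics/fit.png

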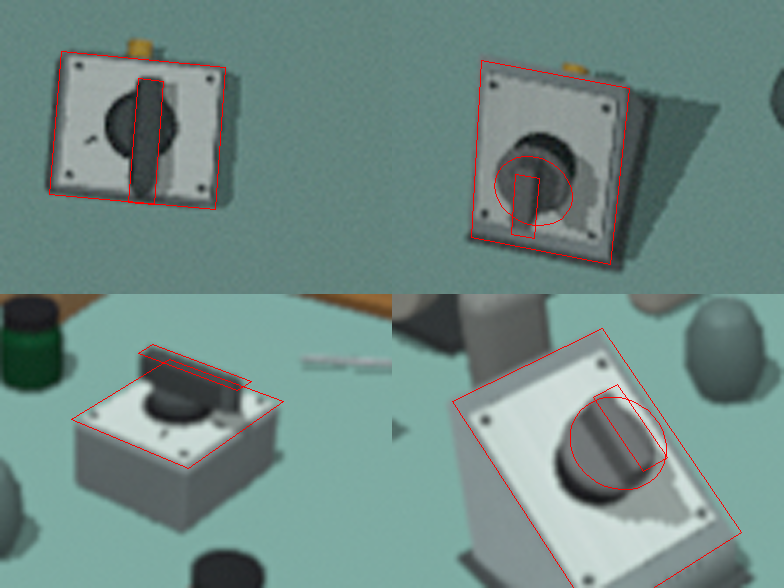

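The isolator overlay agrees within about 1 px, around 3 mm. The head outline is about 5 px off the nominal model: the disc centre is near (535,172) in the zoomed top panel, against a drawn 533,190. I'll start moving towards the middle, then refine the head from the saved pictures.

{"api": "arm_command", "payload": {"plan": "0 0 0.03 0.0245 -0.028 -0.004 0.085;0 0 0.06 0.049 -0.056 -0.008 0.085;0 0 0.09 0.0735 -0.084 -0.012 0.085;0 0 0.12 0.098 -0.112 -0.016 0.085;0 0 0.15 0.1225 -0.14 -0.02 0.085;0 0 0.18 0.147 -0.168 -0.024 0.085;0 0 0.21 0.1715 -0.196 -0.028 0.085;0 0 0.24 0.196 -0.224 -0.032 0.085"}}

```text
time: 0.77
ee_pos: [317.3, -279.6, 245.4]
ee_rot: [0.998, 0.061, -0.0, -0.0]
force: [0.0, 0.8, 0.4]
width: 84.8
grasp_force: 0.0
```

```bash
python3 - <<'E'
import cv2,numpy as np
o=[]
for n,x,y in(("top",180,192),("side",212,218)):
    im=cv2.imread(f"pics/{n}0.png")[y:y+50,x:x+50]
    im=cv2.resize(im,(400,400),interpolation=cv2.INTER_CUBIC)
    o.append((255*(im/255.)**.6).astype(np.uint8))
cv2.imwrite("pics/head.png",np.hstack(o))
E
```

```text
(no output)
```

View pics/head.png

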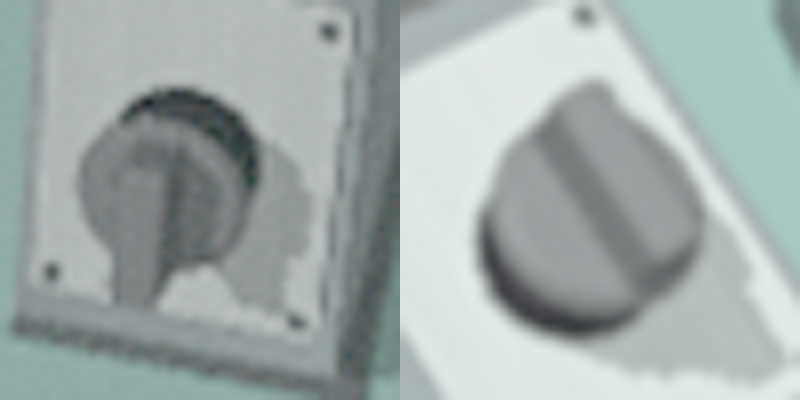

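The head close-up (8x) puts the bar-top centre at about (197,221.6) in the top view and (241,240.5) in the side view. I'll do a proper fit with the bar corners and disc extents.

```bash
cat > fit2.py <<'E'
from h import *
iso,st=np.load("p.npy")
T=lambda x,y:np.array([180+x/8-.4,192+y/8-.4]);S=lambda x,y:np.array([212+(x-400)/8-.4,218+y/8-.4])
th=np.linspace(0,6.283,60)
circ=np.array([slope(34*np.cos(t),34*np.sin(t),46) for t in th]);c2=np.array([slope(34*np.cos(t),34*np.sin(t),36) for t in th])
def res(p,full=False):
    f=lambda n,a,b,h:proj(n,W(p,slope(a+p[3],b,h+p[4])))[0]
    sh=p[3]*u35+p[4]*n35
    ct=proj("top",W(p,circ+sh));cs=proj("side",W(p,circ+sh))
    r=[f("top",-30,10,72)-T(112,308),f("top",-30,-10,72)-T(156,308),f("top",30,10,72)-T(117,163),f("top",30,-10,72)-T(166,163),
       f("side",-30,10,72)-S(655,285),f("side",30,10,72)-S(567,105),f("side",30,10,46)-S(543,128),
       [ct[:,0].min()-T(79,0)[0],cs[:,0].min()-S(492,0)[0],cs[:,0].max()-S(703,0)[0]],
       proj("top",W(p,[75,65,150]))[0]-(185.4,181),proj("top",W(p,[75,-65,150]))[0]-(227.4,189),proj("side",W(p,[75,65,150]))[0]-(192,230.7),proj("side",W(p,[75,-65,150]))[0]-(234.5,210.7),
       [p[3]/20,p[4]/20]]
    return np.concatenate(r)
r=least_squares(res,[*st,0,0],x_scale=[10,10,.1,10,10]);print(r.x.round(3),r.fun.round(1))
p=r.x;g=W(p,slope(p[3],0,60+p[4]))[0];print("grip",g.round(1))
np.save("p2.npy",p)
L=[circ+p[3]*u35+p[4]*n35]+[[slope(a*30+p[3],b*10,h+p[4]) for a,b in((1,1),(1,-1),(-1,-1),(-1,1),(1,1))] for h in(72,46)]+[[slope(a*91.5,b*65,0) for a,b in((1,1),(1,-1),(-1,-1),(-1,1),(1,1))]]
im=cv2.imread("pics/head.png")
for n,o,k in(("top",(180,192),0),("side",(212,218),400)):
    for l in L:
        q=(proj(n,W(p,l))-o+.4)*8+[k,0];cv2.polylines(im,[q.round().astype(int)],False,(0,0,255),1)
cv2.imwrite("pics/head2.png",im)
E
python3 fit2.py
```

```text
[ 5.55712e+02  2.37114e+02 -2.10000e-01  4.23000e-01 -8.59200e+00] [-0.2 -0.7  0.7  0.7  0.7  0.4  1.2  1.8  0.5 -1.4 -2.3 -0.2 -2.2  1.4
 -0.5  0.3  1.5 -0.5  0.  -0.2  1.1 -0.7 -0.8  0.2 -1.1  0.  -0.4]
grip [527.2 243.2 139.9]
```

View pics/head2.png

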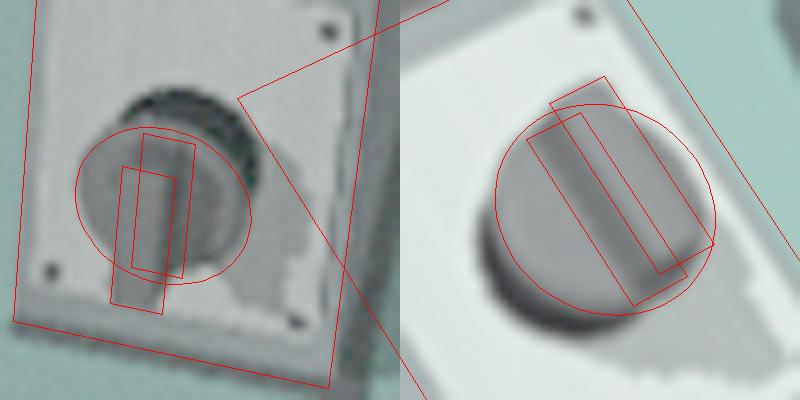

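The refit puts the grip point at about (527,243,140) against a nominal (522,242,147). Sideways it is well known, and the depth I'll find by contact. Next I'll compute the approach to a pre-grasp pose 60 mm out along the axis.

```bash
cat >> h.py <<'E'
def tgt(kind,yaw):  # tool rotation: x ahead; z along -n (station) or down
    m=np.array([u35,-y,-n35]).T if kind=="s" else np.diag([1.,-1,-1]); return R.from_euler('z',yaw)*R.from_matrix(m)
def rel(pos,rot):
    s=env.sense();r0=R.from_quat(s["ee_rot"]);d=r0.inv()
    print("t",round(s["time"],2),"rotvec",(d*rot).as_rotvec().round(4),"shift",(d.apply(np.array(pos)-s["ee_pos"])/1000).round(4))
E
python3 -c "
from h import *
rel((484,251,202),tgt('s',-.2))"
```

```text
t 0.77 rotvec [-0.0989  0.6057  0.3125] shift [ 0.2305 -0.5061  0.0436]
```

{"api": "arm_command", "payload": {"plan": "-0.006 0.038 0.02 0.0145 -0.0316 0 0.085;-0.012 0.076 0.04 0.029 -0.0632 0 0.085;-0.018 0.114 0.06 0.0435 -0.0948 0 0.085;-0.025 0.152 0.08 0.058 -0.1264 0 0.085;-0.031 0.19 0.098 0.0725 -0.158 0 0.085;-0.037 0.228 0.117 0.087 -0.1896 0 0.085;-0.043 0.266 0.137 0.1015 -0.2212 0 0.085;-0.05 0.303 0.156 0.116 -0.253 0 0.085"}}

```text
time: 1.43
ee_pos: [400.8, -14.5, 245.6]
ee_rot: [0.988, -0.017, 0.153, 0.015]
force: [0.8, -0.1, 0.0]
width: 84.8
grasp_force: 0.0
```

```bash
python3 -c "
from h import *
rel((484,251,202),tgt('s',-.2))"
```

```text
t 1.43 rotvec [-0.0496  0.2999  0.1565] shift [ 0.0583 -0.2695  0.0573]
```

{"api": "arm_command", "payload": {"plan": "-0.006 0.038 0.02 0.0073 -0.0337 0.007 0.085;-0.012 0.075 0.04 0.0146 -0.0674 0.014 0.085;-0.018 0.113 0.06 0.0219 -0.1011 0.021 0.085;-0.025 0.15 0.08 0.0292 -0.1348 0.028 0.085;-0.031 0.188 0.1 0.0365 -0.1685 0.036 0.085;-0.037 0.226 0.12 0.0438 -0.2022 0.043 0.085;-0.043 0.264 0.14 0.0511 -0.2359 0.05 0.085;-0.05 0.3 0.156 0.0583 -0.2695 0.0573 0.085"}}

```text
time: 2.1
ee_pos: [483.1, 252.0, 201.4]
ee_rot: [0.949, -0.094, 0.299, 0.03]
force: [1.0, -0.2, 0.9]
width: 84.7
grasp_force: 0.0
```

```bash
python3 -c "
from h import *
rel((518,244,153),tgt('s',-.2));print(env.sense()['force'])
a,b=env.capture('top'),env.capture('side')
f=lambda i,x,y:cv2.resize(i[y:y+100,x:x+100],(400,400),interpolation=cv2.INTER_CUBIC)
cv2.imwrite('pics/pre.png',np.hstack([f(a,150,170),f(b,180,170)])[:,:,::-1])"
```

```text
t 2.1 rotvec [-0.0011 -0.0001  0.0026] shift [0.0015 0.0009 0.0602]
[ 0.96943037 -0.23872454  0.92702385]
```

View pics/pre.png

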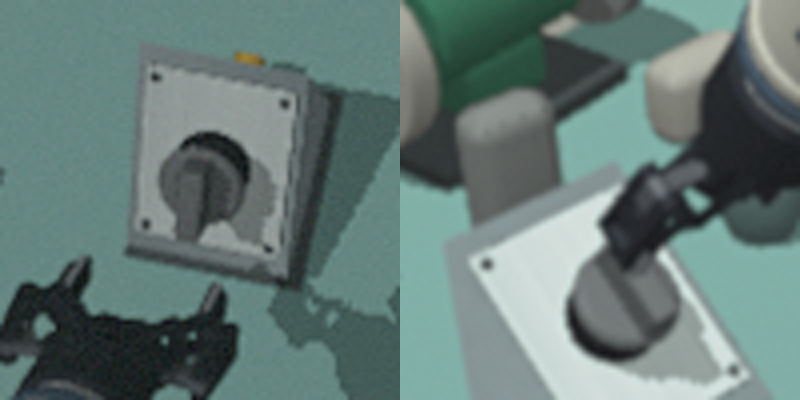

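The fingers straddle the head's axis line: tips at zoomed (78,268) and (213,295), bar at about (190,205). I'll compare the projected tip midpoint with the observed one to calibrate the cameras against the arm.

```bash
python3 -c "
from h import *
s=env.sense();r=R.from_quat(s['ee_rot'])
for d in(5,9,13):
  t=r.apply([[0,50,d],[0,-50,d],[0,0,d]])+s['ee_pos'];print(d,((proj('top',t)-[150,170])*4).round(0).tolist(),((proj('side',t)-[180,170])*4+[400,0]).round(0).tolist())
print((proj('top',(518,244,153))-[150,170])*4,(proj('side',(518,244,153))-[180,170])*4+[400,0])
"
```

```text
5 [[233.0, 266.0], [96.0, 239.0], [164.0, 253.0]] [[743.0, 210.0], [602.0, 286.0], [675.0, 247.0]]
9 [[235.0, 263.0], [98.0, 236.0], [166.0, 250.0]] [[741.0, 213.0], [600.0, 289.0], [673.0, 250.0]]
13 [[236.0, 260.0], [100.0, 233.0], [168.0, 247.0]] [[738.0, 216.0], [599.0, 292.0], [671.0, 253.0]]
[[189.47760436 209.84973548]] [[645.51673037 273.528692  ]]
```

The fingers look 20–30 mm further back along the tool axis than predicted, but they are laterally on line. I'll advance 60 mm along the axis, which is safe either way, and test by closing.

{"api": "arm_command", "payload": {"plan": "0 0 0 0 0 0.01 0.085;0 0 0 0.001 0.001 0.02 0.085;0 0 0 0.001 0.001 0.03 0.085;0 0 0 0.001 0.001 0.04 0.085;0 0 0 0.0015 0.001 0.05 0.085;0 0 0 0.0015 0.001 0.06 0.06;0 0 0 0.0015 0.001 0.06 0.04;0 0 0 0.0015 0.001 0.06 0.03", "squeeze": 25}}

```text
time: 2.87
ee_pos: [518.2, 240.8, 152.4]
ee_rot: [0.95, -0.095, 0.298, 0.031]
force: [0.4, -0.6, -0.2]
width: 51.2
grasp_force: 0.0
```

{"api": "arm_command", "payload": {"plan": "0 0 0 0 0 0 0.02;0 0 0 0 0 0 0.01;0 0 0 0 0 0 0.01;0 0 0 0 0 0 0.01;0 0 0 0 0 0 0.01;0 0 0 0 0 0 0.01;0 0 0 0 0 0 0.01;0 0 0 0 0 0 0.01"}}

```text
time: 3.53
ee_pos: [518.0, 241.8, 153.3]
ee_rot: [0.949, -0.094, 0.298, 0.03]
force: [0.7, -0.2, -0.2]
width: 9.7
grasp_force: 0.0
```

The fingers closed to 10 mm without touching the bar. I'll look again.

```bash
python3 -c "
from h import *
a,b=env.capture('top'),env.capture('side')
s=env.sense();r=R.from_quat(s['ee_rot'])
t=r.apply([[0,0,d] for d in(-80,-51,0,20)])+s['ee_pos']
a=a.copy();b=b.copy()
f=lambda i,x,y:cv2.resize(i[y:y+75,x:x+50],(400,600),interpolation=cv2.INTER_CUBIC)
A,B=f(a,170,185),f(b,215,185)
for im,n,o in((A,'top',(170,185)),(B,'side',(215,185))):
  for q in (proj(n,t)-o)*8: cv2.circle(im,tuple(int(v) for v in q),4,(255,0,0),1)
cv2.imwrite('pics/g1.png',np.hstack([A,B])[:,:,::-1])"
```

```text
(no output)
```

View pics/g1.png

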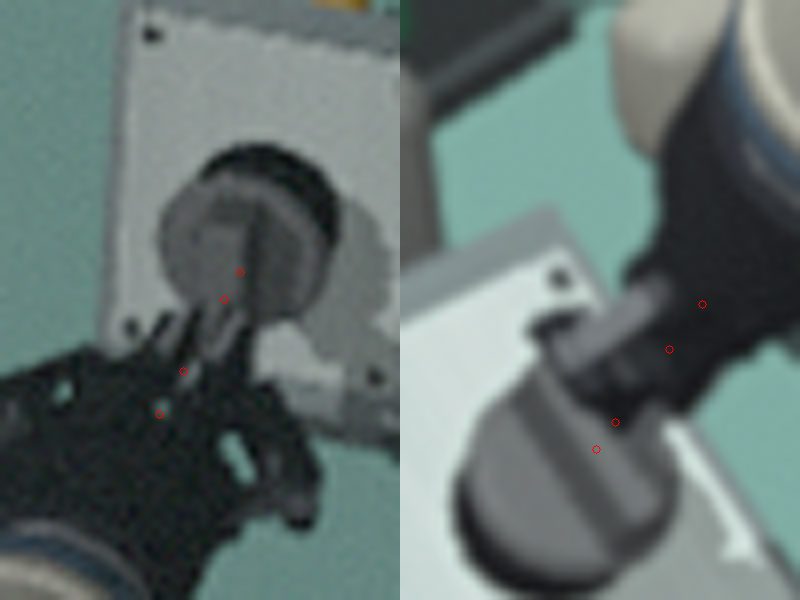

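The tips end at about (200,312) in the top panel and (600,412) in the side panel, clearly short of the bar and off the predicted dots. I'll triangulate the tip to get the offset.

```bash
python3 -c "
from h import *
s=env.sense();r=R.from_quat(s['ee_rot'])
def tri(a,b):
  q=least_squares(lambda P:np.r_[proj('top',P)[0]-a,proj('side',P)[0]-b],[520,240,150.]);return q.x,q.fun
T=lambda x,y:np.array([170+x/8-.4,185+y/8-.4]);S=lambda x,y:np.array([215+(x-400)/8-.4,185+y/8-.4])
for a,b in((T(200,312),S(600,412)),(T(215,315),S(590,400))):
  x,f=tri(a,b);print('tip',x.round(1),f.round(2),'in tool',r.inv().apply(x-s['ee_pos']).round(1))
x,f=tri(np.array([197.1,221.6]),np.array([241,240.5]));print('bartop',x,f,r.inv().apply(x-s['ee_pos']).round(1))
print(s['joint_positions'],s['ee_pos'],s['time'])
"
```

```text
tip [515.2 250.7 164.9] [-0.33 -0.46  0.44  0.06] in tool [  2.9  -8.2 -12.1]
tip [517.7 247.8 165.8] [-1.25 -1.73  1.67  0.22] in tool [  5.9  -5.8 -11.1]
bartop [519.84701431 245.20431364 146.858677  ] [ 0.28040057  0.39004887 -0.37421933 -0.04885065] [-2.8 -3.8  5.9]
[ 0.64732217 -0.38736102  1.8833878  -0.46873137  1.24922442  2.47533177] [518.0290064  241.73462363 153.32202812] 3.6333
```

By camera the tips are about 18 mm above the bar top, consistent with the missed close. I'll use the closed tips to press and advance carefully along the axis while watching the force. Joint 6 sits at 2.475, so the later twist needs the half-turned grasp.

{"api": "arm_command", "payload": {"plan": "0 0 0 -0.002 0.003 0.002 0.004;0 0 0 -0.003 0.003 0.004 0.004;0 0 0 -0.003 0.003 0.006 0.004;0 0 0 -0.003 0.003 0.008 0.004;0 0 0 -0.003 0.003 0.01 0.004;0 0 0 -0.003 0.003 0.012 0.004;0 0 0 -0.003 0.003 0.014 0.004;0 0 0 -0.003 0.003 0.016 0.004"}}

```text
time: 4.3
ee_pos: [524.1, 237.4, 138.4]
ee_rot: [0.949, -0.094, 0.298, 0.03]
force: [-1.4, 0.0, 1.6]
width: 3.9
grasp_force: 0.8
```

{"api": "arm_command", "payload": {"plan": "0 0 0 0 0 0.0015 0.004;0 0 0 0 0 0.003 0.004;0 0 0 0 0 0.0045 0.004;0 0 0 0 0 0.006 0.004;0 0 0 0 0 0.0075 0.004;0 0 0 0 0 0.009 0.004;0 0 0 0 0 0.0105 0.004;0 0 0 0 0 0.011 0.004"}}

```text
time: 4.97
ee_pos: [528.6, 237.6, 133.1]
ee_rot: [0.95, -0.095, 0.298, 0.029]
force: [-30.1, 0.0, 21.6]
width: 4.0
grasp_force: 17.3
```

37 N after about 7 mm of travel: either bottomed or blocked. I'll back off and measure whether the head has moved.

{"api": "arm_command", "payload": {"plan": "0 0 0 0 0 -0.008 0.004;0 0 0 0 0 -0.016 0.004;0 0 0 0 0 -0.024 0.004;0 0 0 0 0 -0.036 0.004;0 0 0 0 0 -0.05 0.004;0 0 0 0 0 -0.065 0.004;0 0 0 0 0 -0.08 0.004;0 0 0 0 0 -0.08 0.004"}}

```text
time: 5.63
ee_pos: [485.3, 246.3, 199.2]
ee_rot: [0.949, -0.094, 0.3, 0.028]
force: [-0.5, -0.5, 0.2]
width: 3.9
grasp_force: 0.0
```

```bash
python3 - <<'E'
from h import *
o=[]
for n,(x,y0,w,h) in(("top",(188,200,30,28)),("side",(220,225,34,36))):
    a=env.capture(n)[:,:,::-1];cv2.imwrite(f"pics/{n}1.png",a)
    b=cv2.imread(f"pics/{n}0.png")
    for nm,(x,y0,w,h) in(("head",(x,y0,w,h)),):
        r=cv2.matchTemplate(a[y0-12:y0+h+12,x-12:x+w+12],b[y0:y0+h,x:x+w],cv2.TM_CCOEFF_NORMED)
        _,m,_,l=cv2.minMaxLoc(r);print(n,m,l[0]-12,l[1]-12)
    z=lambda i:cv2.resize(i[y0-8:y0+42,x-8:x+42],(400,300 if 0 else 400),interpolation=cv2.INTER_CUBIC)
    o.append(z(a))
cv2.imwrite("pics/g2.png",np.hstack(o))
p=np.load("p2.npy")
for n in("top","side"):
    q=proj(n,W(p,[slope(0,0,46),slope(0,0,34.5)]));print(n,q[1]-q[0])
print(env.sense()["ee_pos"],env.sense()["force"])
E
```

```text
top 0.9099920392036438 0 0
side 0.9029561877250671 -1 1
top [ 1.09663302 -1.87071689]
side [-1.36230969  1.85297197]
[485.40248602 245.64222446 195.80984886] [-0.11317293  1.19204305 -0.90485097]
```

View pics/g2.png

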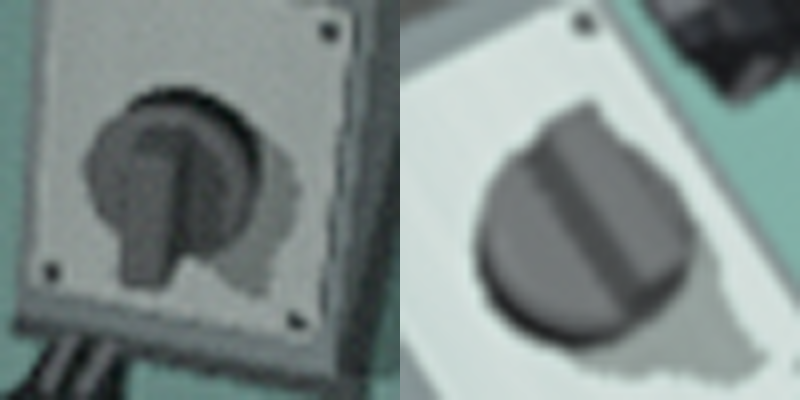

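Compared with the initial close-up, the dark collar is thinner. The bar's front end moved from (112,308) to (120,288), which is (+1,−2.3) px and matches the predicted latched displacement of (1.1,−1.9). So the stop is latched in. Contact also shows the true fingertips lie about 31 mm behind the reported frame. Now I'll transit to the isolator with a half turn, for joint 6 range.

```bash
python3 -c "
from h import *
rel((440,110,230),tgt('d',.3))"
```

```text
t 5.73 rotvec [ 0.152  -0.5967 -0.4814] shift [ 0.0048  0.1419 -0.0382]
```

{"api": "arm_command", "payload": {"plan": "0.019 -0.075 -0.06 0.001 0.018 -0.006 0.02;0.038 -0.149 -0.12 0.001 0.036 -0.012 0.03;0.057 -0.224 -0.18 0.002 0.053 -0.018 0.04;0.076 -0.298 -0.24 0.002 0.071 -0.024 0.06;0.095 -0.373 -0.3 0.003 0.089 -0.03 0.08;0.114 -0.448 -0.36 0.004 0.106 -0.034 0.085;0.133 -0.522 -0.42 0.004 0.124 -0.037 0.085;0.152 -0.597 -0.481 0.005 0.142 -0.038 0.085"}}

```text
time: 6.4
ee_pos: [440.1, 108.2, 229.4]
ee_rot: [0.989, 0.15, -0.002, -0.0]
force: [-0.3, -0.2, -0.6]
width: 85.1
grasp_force: 0.0
```

```bash
python3 -c "
from h import *
rel((490,-30,225),tgt('d',1.2));rel((530,-180,215),tgt('d',2.1));print(env.sense()['joint_positions'])"
```

```text
t 6.4 rotvec [-0.0035  0.0036 -0.8992] shift [0.0068 0.1468 0.0042]
t 6.4 rotvec [-0.0052  0.002  -1.7992] shift [0.0006 0.3019 0.014 ]
[ 1.65280400e-01 -2.95189808e-01  1.56323242e+00  8.84074379e-04
  1.87832354e+00  1.43555619e+00]
```

{"api": "arm_command", "payload": {"plan": "0 0 -0.113 0.001 0.018 0 0.085;0 0 -0.225 0.002 0.037 0 0.085;0 0 -0.338 0.003 0.055 0.001 0.085;0 0 -0.45 0.003 0.073 0.002 0.085;0 0 -0.563 0.004 0.092 0.003 0.085;0 0 -0.675 0.005 0.11 0.003 0.085;0 0 -0.788 0.006 0.128 0.004 0.085;0 0 -0.9 0.007 0.147 0.004 0.085"}}

```text
time: 7.07
ee_pos: [490.2, -30.1, 223.7]
ee_rot: [0.824, 0.566, -0.002, -0.001]
force: [0.4, 0.7, 0.3]
width: 85.0
grasp_force: 0.0
```

```bash
python3 -c "
from h import *
rel((540,-185,220),tgt('d',2.1))"
```

```text
t 7.07 rotvec [-3.900e-03  3.000e-04 -8.962e-01] shift [-0.1267  0.1021  0.0036]
```

{"api": "arm_command", "payload": {"plan": "0 0 -0.113 -0.016 0.013 0 0.085;0 0 -0.225 -0.032 0.026 0 0.085;0 0 -0.338 -0.048 0.038 0 0.085;0 0 -0.45 -0.063 0.051 0 0.085;0 0 -0.563 -0.079 0.064 0.001 0.085;0 0 -0.675 -0.095 0.077 0.002 0.085;0 0 -0.788 -0.111 0.089 0.003 0.085;0 0 -0.9 -0.127 0.102 0.003 0.085"}}

```text
time: 7.73
ee_pos: [538.9, -185.7, 220.5]
ee_rot: [0.496, 0.868, -0.001, -0.002]
force: [0.6, 0.1, 0.3]
width: 85.1
grasp_force: 0.0
```

```bash
python3 -c "
from h import *
rel((543,-188,200),tgt('d',np.pi-.093))"
```

```text
t 7.73 rotvec [-0.0021 -0.0035 -0.9449] shift [-0.0041  0.0025  0.0205]
```

{"api": "arm_command", "payload": {"plan": "0 0 -0.118 -0.001 0.001 0.003 0.085;0 0 -0.236 -0.002 0.001 0.008 0.085;0 0 -0.354 -0.003 0.002 0.013 0.085;0 0 -0.472 -0.004 0.0025 0.018 0.085;0 0 -0.59 -0.004 0.0025 0.024 0.085;0 0 -0.708 -0.004 0.0025 0.03 0.085;0 0 -0.827 -0.004 0.0025 0.035 0.085;0 0 -0.945 -0.004 0.0025 0.04 0.085"}}

```text
time: 8.4
ee_pos: [542.7, -186.9, 180.3]
ee_rot: [0.046, 0.999, -0.0, -0.002]
force: [0.1, -0.8, -0.2]
width: 84.8
grasp_force: 0.0
```

```bash
python3 -c "
from h import *
a,b=env.capture('top'),env.capture('side')
s=env.sense();r=R.from_quat(s['ee_rot'])
t=r.apply([[0,v,d] for d in(-51,-20,9) for v in (-50,0,50)])+s['ee_pos']
f=lambda i,x,y:cv2.resize(i[y:y+75,x:x+50],(400,600),interpolation=cv2.INTER_CUBIC)
A,B=f(a,312,180),f(b,300,140)
for im,n,o in((A,'top',(312,180)),(B,'side',(300,140))):
  for q in (proj(n,t)-o)*8: cv2.circle(im,tuple(int(v) for v in q),4,(255,0,0),1)
cv2.imwrite('pics/g3.png',np.hstack([A,B])[:,:,::-1]);print(s['ee_pos'],s['joint_positions'])"
```

```text
[ 542.38208996 -186.66004729  179.7246902 ] [-3.89880602e-01  2.05889456e-02  1.36377648e+00 -1.43441478e-03
  1.76233401e+00 -1.86380414e+00]
```

View pics/g3.png

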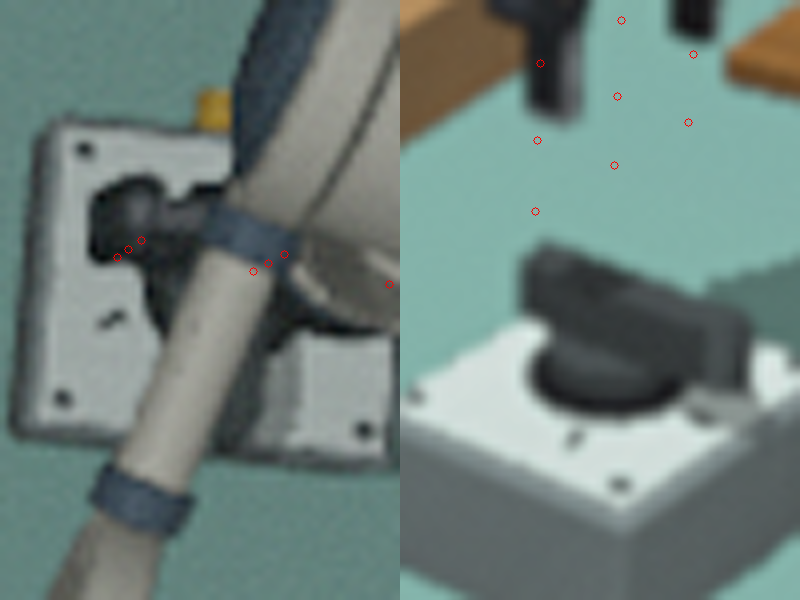

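In the side panel the open tips are at (555,118) and (692,38). Their midpoint (623,78) is directly above the handle axis at about (615,268). The same 32 mm offset shows again, purely along the tool axis. I'll descend so the tips reach z ≈ 103 and close on the handle.

{"api": "arm_command", "payload": {"plan": "0 0 0 0 0 0.012 0.085;0 0 0 0 0 0.024 0.085;0 0 0 0 0 0.036 0.085;0 0 0 0 0 0.048 0.085;0 0 0 0 0 0.06 0.085;0 0 0 0 0 0.072 0.085;0 0 0 0 0 0.082 0.085;0 0 0 0 0 0.09 0.07", "squeeze": 40}}

```text
time: 9.17
ee_pos: [542.6, -186.3, 90.7]
ee_rot: [0.049, 0.999, -0.0, -0.001]
force: [-0.9, -0.3, -0.1]
width: 75.4
grasp_force: 0.0
```

{"api": "arm_command", "payload": {"plan": "0 0 0 0 0 0 0.05;0 0 0 0 0 0 0.03;0 0 0 0 0 0 0.01;0 0 0 0 0 0 0.01;0 0 0 0 0 0 0.01;0 0 0 0 0 0 0.01;0 0 0 0 0 0 0.01;0 0 0 0 0 0 0.01"}}

```text
time: 9.83
ee_pos: [543.2, -190.3, 94.2]
ee_rot: [0.05, 0.999, -0.004, 0.0]
force: [-0.8, -10.5, 0.2]
width: 21.0
grasp_force: 43.5
```

The handle is gripped (width 21, 43 N). I'll relieve the 4 mm side load and turn clockwise, which is + about tool z.

{"api": "arm_command", "payload": {"plan": "0 0 0 0 -0.004 0 0.01;0 0 0.1 0 -0.005 0 0.01;0 0 0.2 0 -0.005 0 0.01;0 0 0.3 0 -0.005 0 0.01;0 0 0.4 0 -0.005 0 0.01;0 0 0.5 0 -0.005 0 0.01;0 0 0.6 0 -0.005 0 0.01;0 0 0.7 0 -0.005 0 0.01"}}

```text
time: 10.5
ee_pos: [543.8, -189.1, 94.2]
ee_rot: [0.389, 0.921, 0.002, 0.0]
force: [0.6, 8.2, 4.1]
width: 21.1
grasp_force: 44.0
```

{"api": "arm_command", "payload": {"plan": "0 0 0.1 0.001 0.001 0 0.01;0 0 0.2 0.001 0.001 0 0.01;0 0 0.3 0.001 0.001 0 0.01;0 0 0.4 0.001 0.001 0 0.01;0 0 0.5 0.001 0.001 0 0.01;0 0 0.53 0.001 0.001 0 0.01;0 0 0.53 0.001 0.001 0 0.01;0 0 0.53 0.001 0.001 0 0.01"}}

```text
time: 11.17
ee_pos: [544.8, -188.5, 94.2]
ee_rot: [0.615, 0.788, 0.002, 0.001]
force: [4.9, 5.8, 2.4]
width: 20.8
grasp_force: 43.7
```

{"api": "arm_command", "payload": {"plan": "0 0 -0.03 0 0 0 0.02;0 0 -0.03 0 0 0 0.05;0 0 -0.03 0 0 0 0.085;0 0 -0.03 0 0 0 0.085;0 0 -0.03 0 0 -0.03 0.085;0 0 -0.03 0 0 -0.06 0.085;0 0 -0.03 0 0 -0.095 0.085;0 0 -0.03 0 0 -0.13 0.085"}}

```text
time: 11.83
ee_pos: [542.1, -190.1, 223.4]
ee_rot: [0.605, 0.797, -0.001, -0.001]
force: [0.9, 1.1, 0.3]
width: 85.2
grasp_force: 0.0
```

```bash
python3 -c "
from h import *
rel((505,-30,225),tgt('d',2.3));rel((484,251,202),tgt('s',np.pi-.2));s=env.sense();print(s['ee_pos'],s['joint_positions'])"
```

```text
t 11.83 rotvec [-0.0027 -0.0009 -0.4569] shift [ 0.1641  0.0073 -0.0015]
t 11.83 rotvec [ 0.3327  0.5456 -1.0633] shift [0.4404 0.0627 0.0214]
[ 542.10485152 -190.06446574  223.44182649] [-3.95482133e-01  2.65613529e-02  1.28045226e+00 -1.57938435e-03
  1.83697715e+00 -6.68228599e-01]
```

The grip turned 1.22 rad in all, so the isolator is on. Now back to the console with the half-turned grasp.

{"api": "arm_command", "payload": {"plan": "0.021 0.034 -0.067 0.0275 0.004 -0.002 0.085;0.042 0.068 -0.133 0.055 0.008 -0.004 0.085;0.063 0.102 -0.2 0.0825 0.012 -0.006 0.085;0.084 0.136 -0.266 0.11 0.016 -0.006 0.085;0.105 0.17 -0.333 0.1375 0.02 -0.006 0.085;0.126 0.205 -0.4 0.165 0.024 -0.004 0.085;0.146 0.239 -0.466 0.1925 0.028 -0.002 0.085;0.167 0.273 -0.532 0.22 0.032 0 0.085"}}

```text
time: 12.5
ee_pos: [513.9, 31.3, 222.5]
ee_rot: [0.366, 0.917, 0.015, -0.158]
force: [0.5, 0.8, 0.6]
width: 84.8
grasp_force: 0.0
```

```bash
python3 -c "
from h import *
rel((486,249.5,199),tgt('s',np.pi-.2) if 0 else tgt('s',-.2)*R.from_euler('z',np.pi))"
```

```text
t 12.5 rotvec [-0.1736 -0.9172 -0.5454] shift [0.1573 0.1429 0.0613]
```

My target tilt was mirrored, so I'm correcting it on the way.

{"api": "arm_command", "payload": {"plan": "-0.015 -0.08 -0.047 0.01 0.009 -0.002 0.085;-0.03 -0.16 -0.094 0.02 0.018 -0.002 0.085;-0.045 -0.239 -0.142 0.03 0.027 0 0.085;-0.06 -0.319 -0.19 0.04 0.036 0 0.085;-0.075 -0.399 -0.237 0.05 0.045 0 0.085;-0.09 -0.478 -0.284 0.06 0.054 0.005 0.085;-0.105 -0.558 -0.332 0.07 0.063 0.01 0.085;-0.12 -0.637 -0.379 0.08 0.072 0.015 0.085"}}

```text
time: 13.17
ee_pos: [504.3, 139.1, 226.6]
ee_rot: [0.185, 0.969, -0.017, 0.166]
force: [-0.1, -0.1, 0.2]
width: 85.3
grasp_force: 0.0
```

```bash
python3 -c "
from h import *
rel((486,249.5,199),tgt('s',-.2)*R.from_euler('z',np.pi))"
```

```text
t 13.17 rotvec [-0.0533 -0.274  -0.1666] shift [0.0639 0.0953 0.0099]
```

{"api": "arm_command", "payload": {"plan": "-0.008 -0.04 -0.024 0.01 0.014 0.001 0.085;-0.015 -0.078 -0.048 0.02 0.028 0.002 0.085;-0.023 -0.117 -0.071 0.029 0.042 0.003 0.085;-0.03 -0.157 -0.095 0.038 0.057 0.004 0.085;-0.038 -0.196 -0.119 0.047 0.071 0.006 0.085;-0.046 -0.235 -0.143 0.057 0.085 0.008 0.085;-0.053 -0.274 -0.167 0.064 0.095 0.01 0.085;-0.053 -0.274 -0.167 0.064 0.095 0.01 0.085"}}

```text
time: 13.83
ee_pos: [484.2, 250.2, 195.7]
ee_rot: [0.094, 0.95, -0.031, 0.296]
force: [-0.9, -0.2, -0.4]
width: 85.0
grasp_force: 0.0
```

```bash
python3 -c "
from h import *
rel((542,238,117),tgt('s',-.2)*R.from_euler('z',np.pi));print(env.sense()['joint_positions'])"
```

```text
t 13.83 rotvec [-0.0013 -0.0066  0.0033] shift [-0.0039 -0.0004  0.0983]
[ 0.71279409 -0.44684446  1.85061135 -0.47812237  1.36451389 -0.65111032]
```

{"api": "arm_command", "payload": {"plan": "0 0 0 -0.001 0 0.014 0.085;0 -0.003 0.002 -0.002 0 0.028 0.085;0 -0.006 0.003 -0.003 0 0.042 0.085;0 -0.006 0.003 -0.004 0 0.056 0.085;0 -0.006 0.003 -0.004 0 0.07 0.085;0 -0.006 0.003 -0.004 0 0.084 0.085;0 -0.006 0.003 -0.004 0 0.094 0.085;0 -0.006 0.003 -0.004 0 0.097 0.08", "squeeze": 35}}

```text
time: 14.5
ee_pos: [543.5, 235.6, 119.0]
ee_rot: [0.098, 0.949, -0.031, 0.298]
force: [-0.6, -0.5, 0.7]
width: 80.2
grasp_force: 0.0
```

{"api": "arm_command", "payload": {"plan": "0 0 0 0 0 0 0.06;0 0 0 0 0 0 0.04;0 0 0 0 0 0 0.02;0 0 0 0 0 0 0.01;0 0 0 0 0 0 0.01;0 0 0 0 0 0 0.01;0 0 0 0 0 0 0.01;0 0 0 0 0 0 0.01"}}

```text
time: 15.17
ee_pos: [543.5, 239.7, 122.4]
ee_rot: [0.096, 0.948, -0.027, 0.301]
force: [0.2, 7.8, 0.9]
width: 18.9
grasp_force: 39.8
```

The bar is gripped (width 19, 40 N). I'll relieve the side load and twist clockwise 0.9 rad.

{"api": "arm_command", "payload": {"plan": "0 0 0 0 0.003 0 0.01;0 0 0.11 0 0.003 0 0.01;0 0 0.22 0 0.003 0 0.01;0 0 0.33 0 0.003 0 0.01;0 0 0.44 0 0.003 0 0.01;0 0 0.55 0 0.003 0 0.01;0 0 0.66 0 0.003 0 0.01;0 0 0.77 0 0.003 0 0.01"}}

```text
time: 15.83
ee_pos: [543.6, 240.1, 121.3]
ee_rot: [0.449, 0.841, 0.085, 0.289]
force: [-3.1, 1.0, 1.9]
width: 18.7
grasp_force: 39.8
```

{"api": "arm_command", "payload": {"plan": "0 0 0.1 0 0 0 0.01;0 0 0.15 0 0 0 0.01;0 0 0.15 0 0 0 0.01;0 0 0.15 0 0 0 0.01;0 0 0.15 0 0 0 0.04;0 0 0.15 0 0 0 0.085;0 0 0.15 0 0 0 0.085;0 0 0.15 0 0 0 0.085"}}

```text
time: 16.5
ee_pos: [543.9, 239.8, 120.5]
ee_rot: [0.508, 0.807, 0.106, 0.282]
force: [0.6, 0.2, 0.2]
width: 66.8
grasp_force: 0.0
```

{"api": "arm_command", "payload": {"plan": "0 0 0 0 0 0 0.085;0 0 0 0 0 -0.01 0.085;0 0 0 0 0 -0.025 0.085;0 0 0 0 0 -0.045 0.085;0 0 0 0 0 -0.07 0.085;0 0 0 0 0 -0.1 0.085;0 0 0 0 0 -0.14 0.085;0 0 0 0 0 -0.17 0.085"}}

```text
time: 17.17
ee_pos: [446.8, 259.6, 263.1]
ee_rot: [0.509, 0.807, 0.107, 0.282]
force: [0.5, 0.2, 1.0]
width: 84.9
grasp_force: 0.0
```

```bash
python3 - <<'E'
from h import *
for n,(x,y0,w,h) in(("top",(190,204,24,26)),("side",(222,228,30,32))):
    a=env.capture(n)[:,:,::-1].copy();cv2.imwrite(f"pics/{n}2.png",a)
    for k in(0,1):
        b=cv2.imread(f"pics/{n}{k}.png")
        big=lambda i:cv2.resize(i,None,fx=4,fy=4,interpolation=cv2.INTER_CUBIC)
        r=cv2.matchTemplate(big(a[y0-6:y0+h+6,x-6:x+w+6]),big(b[y0:y0+h,x:x+w]),cv2.TM_CCOEFF_NORMED)
        _,m,_,l=cv2.minMaxLoc(r);print(n,"vs",k,round(m,3),l[0]/4-6,l[1]/4-6,"absdiff",np.abs(a[y0:y0+h,x:x+w].astype(float)-b[y0:y0+h,x:x+w]).mean().round(1))
a=cv2.imread("pics/top2.png");f=lambda i,x,y:cv2.resize(i[y:y+50,x:x+50],(400,400),interpolation=cv2.INTER_CUBIC)
b=cv2.imread("pics/side2.png")
cv2.imwrite("pics/end.png",np.vstack([np.hstack([f(a,180,192)[:300],f(b,212,218)[:300]]),cv2.resize(a[130:290,100:380],(525,300)).copy() if 0 else np.hstack([f(a,315,195)[:300],f(b,295,165)[:300]])]))
E
```

```text
top vs 0 0.861 -0.25 0.0 absdiff 9.9
top vs 1 0.804 -0.5 0.75 absdiff 15.7
side vs 0 0.922 0.25 0.0 absdiff 12.6
side vs 1 0.855 0.75 -0.75 absdiff 19.7
```

View pics/end.png

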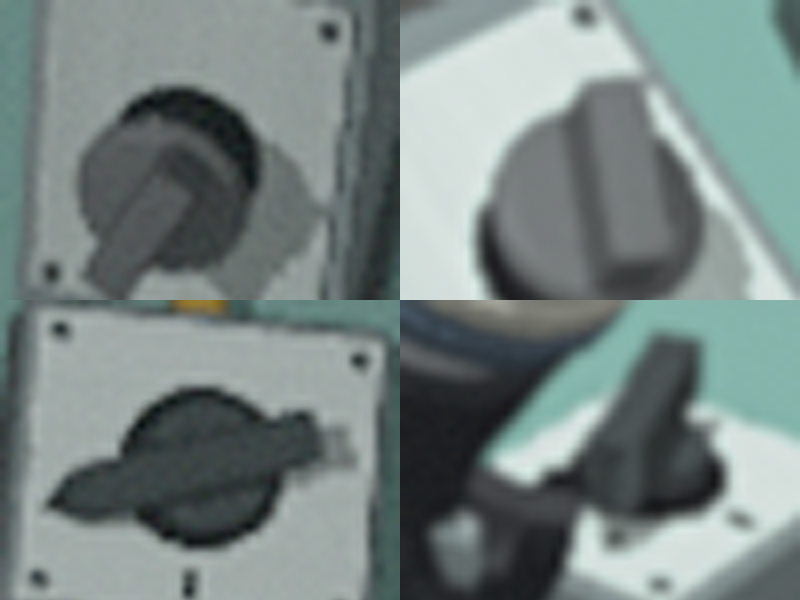

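The head has sprung out: the dark collar is back to its initial width and the twist is already returning. The isolator's pointed end is at the "on" side, at (55,500) in the lower-left panel. I'll wait for the twist to return, then hand in.

{"api": "arm_command", "payload": {"plan": "0 0 0 0 0 0 0.085;0 0 0 0 0 0 0.085;0 0 0 0 0 0 0.085;0 0 0 0 0 0 0.085;0 0 0 0 0 0 0.085;0 0 0 0 0 0 0.085;0 0 0 0 0 0 0.085;0 0 0 0 0 0 0.085"}}

```text
time: 17.93
ee_pos: [448.3, 259.4, 259.6]
ee_rot: [0.508, 0.807, 0.106, 0.282]
force: [-0.2, 0.1, 0.2]
width: 85.1
grasp_force: 0.0
```

{"api": "arm_command", "payload": {"plan": "0 0 0 0 0 0 0.085;0 0 0 0 0 0 0.085;0 0 0 0 0 0 0.085;0 0 0 0 0 0 0.085;0 0 0 0 0 0 0.085;0 0 0 0 0 0 0.085;0 0 0 0 0 0 0.085;0 0 0 0 0 0 0.085"}}

```text
time: 18.6
ee_pos: [448.2, 259.6, 259.9]
ee_rot: [0.508, 0.807, 0.106, 0.282]
force: [-0.3, 0.1, -0.1]
width: 85.4
grasp_force: 0.0
```

```bash
python3 -c "
from cell import env
print(env.sense()['time'],env.sense()['force']);print(env.sign_off())"
```

```text
18.6 [-0.27591144  0.08587622 -0.13631805]
the job is handed in; nothing more can be done
None
```

I latched the stop, turned the isolator fully on, then twisted the stop to reset so it sprang back out, and handed the job in at 18.6 s; the last pictures show the head out and the isolator on, but I did not check the loose items against the first pictures.

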